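# Hang the utensil caddy on its bolt

## Robot

A 6-joint arm with a two-finger parallel gripper is mounted at the origin on the work surface. World frame = base frame: x ahead of the robot, y to its left, z up, the work surface at z = 0. Lengths are in m, angles in rad, forces in N, time in s.
With the tool pointing down it reaches from about 0.35 to 0.975 m from the base axis. Payload 7.1 kg.
Tool frame: the origin (TCP) lies midway between the tips of the shut fingers; the grasp point (between the pads) lies 19 mm behind it; z points along the fingers, y is the line along which they close (so a half turn about z gives the same grasp; the last joint's range is limited). The gripper opens to 88 mm and grips with 3 to 60 N. Pads are 20 mm wide; open, the fingers measure 115 mm over their backs; the gripper's body (75 mm by 178 mm) begins 61 mm behind the grasp point.
Start: joints at [1.199, 0.423, 1.63, -0, 1.089, -0.019], TCP at [0.216, 0.587, 0.223] pointing down, gripper open.
Joint ranges: [-3, 3], [-0.9, 2.11], [0.09, 2.58], [-1.31, 4.45], [0.11, 2.69], [-2.54, 2.54]. Speed limits (rad/s): [2.39, 2.39, 3.01, 3.14, 3.14, 3.14].

## Interface

Orientations are given as a unit quaternion [w, x, y, z].
In Python, from station import move_pose, movel, movej, command_gripper, wait, inverse_kinematics, read_camera, camera_info, MotionError, job_done, get_time, get_joint_pos, get_qvel, get_effort, get_tcp_pos, get_ee_rot, get_ft_force, get_ft_torque, get_grip_width, get_finger_force gives the robot as it stands. Calls block until the motion is done:
- move_pose(position, orientation): joint-space move of the TCP to a pose.
- movel(position, frame=None, v=0.15, until_force=None): straight line of the TCP; frame=None keeps the orientation; v is the mean speed in m/s. With until_force (N) it stops when the force on the tool has changed by that much, and returns True; else False.
- movej(angles): joint-space move.
- command_gripper(opening): opening from 0.0 (shut) to 1.0 (fully open); the grip force is fixed at half the most; returns when the fingers have stopped.
- wait(seconds).
- inverse_kinematics(position, orientation): joint angles nearest the present ones, or None.
- read_camera(name): name is "side" or "top"; returns the picture (384x512x3 uint8, red, green, blue); there is no depth.
- camera_info(name): a dict with "intrinsics" (3x3 intrinsics, pixels), "T" (4x4, takes a point from camera to world coordinates). Camera axes: x right, y up, looking along -z (the intrinsics and any distortion apply to the point x, -y, -z); pixel columns grow to the right and rows downward; lengths in m; the calibration is good to about 2 mm. A picture is of the moment at which its call begins. camera_info takes no time and is no camera call.
A pose or a line that the arm cannot do raises MotionError and nothing moves.
- job_done(): hands the job in; it is judged then, once.
Readings, each from a call of its own:
- get_time(): time.
- get_joint_pos(): joint angles.
- get_qvel(): joint speeds.
- get_effort(): joint torques, N m.
- get_tcp_pos(): TCP position.
- get_ee_rot(): TCP orientation.
- get_ft_force(): force on the tool from outside, world axes, zero at the start.
- get_ft_torque(): the same for the moment, N m.
- get_grip_width(): opening from 0.0 (shut) to 1.0 (fully open).
- get_finger_force(): force on a finger pad.
Only numpy, scipy, OpenCV 4.12 (cv2) and the standard library are available. Lean on these libraries where they do the work, as an engineer would, in place of code of your own. Each camera call takes 0.05 s, during which the arm holds its last target. There are 200 camera calls.

## Task

Hang the white utensil caddy on the bolt that sticks out of the plywood unit: bring the round part of the keyhole in its back plate over the bolt head, then lower the caddy so that the slot drops over the shank and the caddy hangs fully down, upright with its bin facing outward, and let go. Leave the other kitchenware where it is.

Things in the scene. Friction and masses are not known exactly. Their poses are not given: they have to be found in the camera images.
- caddy: White enamelled caddy, loose, upright on the table, 0.22 to 0.42 kg. Back plate 90 mm wide (y), 10 thick (x), 210 high (z); open bin 60 deep, 90 wide, 70 high on its front (+x). Origin: underside of the plate, mid-width and mid-thickness; z up. A keyhole goes right through the plate: see the keyhole points. Grip the plain top 67 mm of the plate across its thickness, from above.
- keyhole_round (a point): On the caddy: centre of the keyhole's round opening, 32 mm across, mid-thickness of the plate, 105 mm above the caddy's underside. From it a slot 12 mm wide runs straight up and ends 143 mm above the underside. Axes as the caddy's.
- keyhole_seat (a point): On the caddy, the point in the slot where the bolt's shank axis lies when the caddy hangs fully down: 3.5 mm below the slot's closed upper end, mid-thickness of the plate (0, 0, 139.5 mm in the caddy's frame). Axes as the caddy's.
- unit: Plywood pigeonhole unit fixed on the table, 110 mm deep, 240 wide (y), 195 high. Its closed flat face looks along its +x (away from the robot, turned by its yaw) and carries one bolt; pigeonholes on the other side. Origin: on the table at the foot of the closed face, mid-width; the unit extends 110 mm towards its -x from there. z up.
- bolt_mid (a point): On the axis of the steel bolt that sticks out level from the unit's closed face, along the unit's +x: 10 mm out from the face, 175 mm above the table, 20 mm below the unit's top edge. Shank 7 mm thick and 20 mm long from the face to the underside of the head; head 18 mm across and 5 mm thick. Axes as the unit's.
- bolt_tip (a point): Centre of the outer end of the bolt head, 25 mm out from the unit's closed face. Axes as the unit's.
- mug: Bystander: white mug, 80 mm across, 95 mm high. Origin: centre of its underside; z up.
- tall_mug: Bystander: blue-glazed mug, 76 mm across, 110 mm high. Origin: centre of its underside; z up.
- ramekin: Bystander: small white bowl, 84 mm across, 42 mm high. Origin: centre of its underside; z up.
- mixing_bowl: Bystander: green glass bowl, 120 mm across, 65 mm high. Origin: centre of its underside; z up.
- jar: Bystander: closed glass jar with a steel cap, 72 mm across, 100 mm high. Origin: centre of its underside; z up.
- glass_lid: Bystander: amber glass pot lid lying flat, 150 mm across, 46 mm high to the top of its knob. Origin: centre of its underside; z up.
Things that resemble listed ones, but are neither listed nor needed, are in the scene too. Leave any green or orange look-alike of the caddy alone.

How it is judged:
By the outcome, as a careful person would: the job done as asked, in the order asked, and still so for the second after the job is handed in, with the robot touching nothing.
It also fails if it takes over 51 s, if anything falls off the work surface, if the arm or the gripper's body presses on something with over 40 N, if the wrist force passes 120 N, or if a joint passes its speed limit or range.

## Working session

There is one attempt and no reset: what is moved stays moved. The work goes in short steps, each a Python script; the robot and the scene stay as the last script left them, time stands still between calls to the robot, and variables do not carry over. Pictures are saved under pics/ and viewed, at most 10 in all, crops included, and the job is handed in when it is done.

```bash
mkdir -p pics; python3 - <<'E'
from station import *
import cv2,numpy as np
np.set_printoptions(precision=4,suppress=True)
for n in("side","top"):
    im=read_camera(n); cv2.imwrite(f"pics/{n}0.png",cv2.resize(im[:,:,::-1],(800,600),interpolation=cv2.INTER_CUBIC)); cv2.imwrite(f"{n}0_raw.png",im[:,:,::-1])
    print(n,camera_info(n))
print(get_ee_rot(),get_time())
E
```

```text
side {'intrinsics': array([[356.0233,   0.    , 247.0101],
       [  0.    , 356.0233, 188.61  ],
       [  0.    ,   0.    ,   1.    ]]), 'T': array([[ 0.9188,  0.2121, -0.333 ,  0.2316],
       [-0.3941,  0.4419, -0.8059, -0.7611],
       [-0.0238,  0.8716,  0.4896,  0.5825],
       [ 0.    ,  0.    ,  0.    ,  1.    ]])}
top {'intrinsics': array([[441.172 ,   0.    , 260.5801],
       [  0.    , 441.172 , 196.3021],
       [  0.    ,   0.    ,   1.    ]]), 'T': array([[-0.0017,  0.9903, -0.1387,  0.3638],
       [-1.    , -0.002 , -0.0019, -0.01  ],
       [-0.0022,  0.1387,  0.9903,  1.4772],
       [ 0.    ,  0.    ,  0.    ,  1.    ]])}
[-0.0001  0.1755  0.9845 -0.0007] 0.1
```

View pics/side0.png

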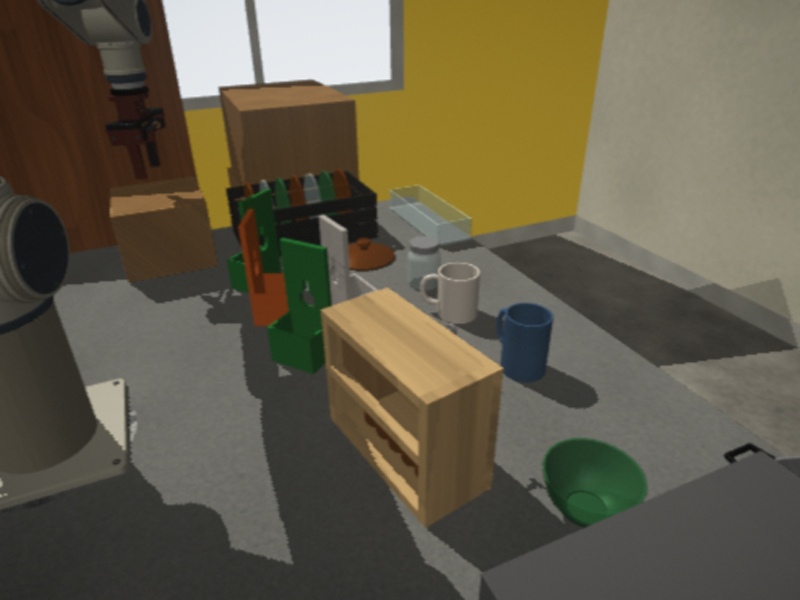

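View pics/top0.png

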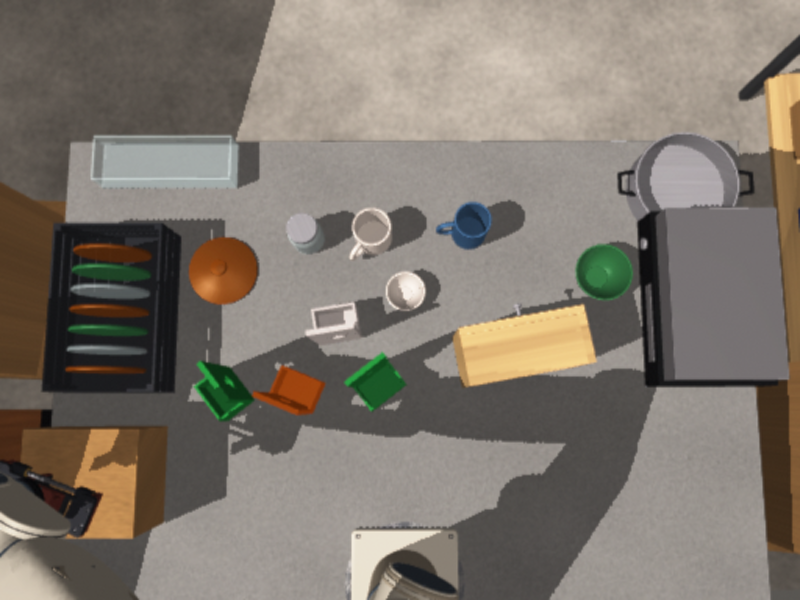

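Both pictures: the side view shows the white plate at (335,255) and the unit at (412,400), which hides the bolt. The top view shows the white caddy at (333,322), the unit at (525,345) and the bolt at (518,310).

Look-alikes (top-view pixels) are the green caddies (375,382) and (222,390), the orange caddy (290,390), the white ramekin (405,290) and the white mug (371,230). I choose the white one with plate and bin at (333,322), and check it in a close crop.

```bash
python3 - <<'E'
import cv2,numpy as np
t=cv2.imread("top0_raw.png");s=cv2.imread("side0_raw.png")
R=lambda a:cv2.resize(a,(400,300),interpolation=cv2.INTER_NEAREST)
# crops: 64x48 (x6.25), unit 100x75 (x4)
A=R(t[180:228,185:249]); B=R(t[180:255,285:385]); C=R(s[130:205,180:280]); D=R(s[170:350,180:420][:180])
cv2.imwrite("pics/crop1.png",np.vstack([np.hstack([A,B]),np.hstack([C,D])]))
E
```

```text
(no output)
```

View pics/crop1.png

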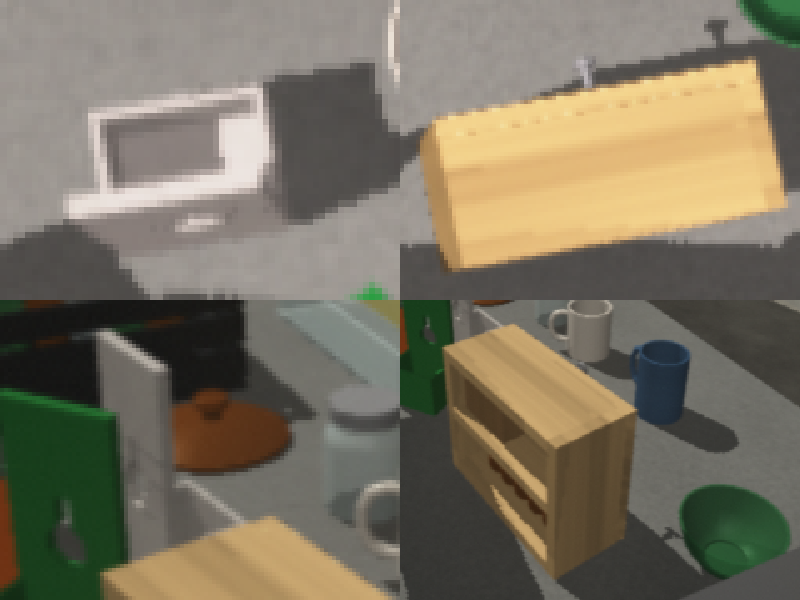

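The crop confirms the white caddy: plate with keyhole, bin toward +x, plate top edge at crop (65,205)–(270,185). The unit's bolt is at crop (588,75) at the face edge. Next I measure both from the two views.

```bash
cat > h.py <<'E'
import cv2,numpy as np
from station import *
np.set_printoptions(precision=4,suppress=True)
CI={n:camera_info(n) for n in("side","top")}
def ray(n,p):
    K,T=CI[n]["intrinsics"],CI[n]["T"]
    d=np.linalg.solve(K,[p[0],p[1],1.]); d=T[:3,:3]@[d[0],-d[1],-d[2]]
    return T[:3,3],d/np.linalg.norm(d)
def plane(n,p,z):
    o,d=ray(n,p); return o+d*(z-o[2])/d[2]
def tri(pt,ps):
    o1,d1=ray("top",pt);o2,d2=ray("side",ps)
    a=np.linalg.lstsq(np.c_[d1,-d2],o2-o1,rcond=None)[0]
    p,q=o1+a[0]*d1,o2+a[1]*d2
    return (p+q)/2,np.linalg.norm(p-q)
def proj(n,X):
    K,T=CI[n]["intrinsics"],CI[n]["T"]
    c=T[:3,:3].T@(np.asarray(X)-T[:3,3]); c=K@[c[0],-c[1],-c[2]]; return c[:2]/c[2]
E
python3 - <<'E'
from h import *
def topmask(f,roi,fn):
    im=cv2.imread(f); x0,y0,x1,y1=roi; m=np.zeros(im.shape[:2],np.uint8)
    hsv=cv2.cvtColor(im,cv2.COLOR_BGR2HSV); m[y0:y1,x0:x1]=fn(hsv.astype(int))[y0:y1,x0:x1]*255
    c=max(cv2.findContours(m,0,2)[0],key=cv2.contourArea); return m,c
def quad(c):
    h=cv2.convexHull(c)
    for e in np.arange(1,12,.5):
        q=cv2.approxPolyDP(h,e,True)
        if len(q)<=4: return q[:,0]
wood=lambda v:lambda h:(h[...,0]>8)&(h[...,0]<28)&(h[...,1]>70)&(h[...,2]>v)
for f,roi,v in(("top0_raw.png",(285,185,390,255),185),("side0_raw.png",(200,180,330,265),140)):
    m,c=topmask(f,roi,wood(v)); print(f,quad(c).tolist(),cv2.contourArea(c))
t=cv2.imread("top0_raw.png",0); s=cv2.imread("side0_raw.png",0)
print("bolt top");print(t[190:208,325:340])
print("plate top");print(t[206:222,192:232])
print("plate side");print(s[134:152,200:228])
q=[((293.75,210),(249,185)),((373.75,195.5),(321,237.2)),((381.2,232),(273,258.2)),((298.75,247),(207,198.8))]
for a,b in q: print("unit",*tri(a,b))
for a,b in (((195.4,213),(205,138.75)),((228,210),(222,147.5))): print("plate",*tri(a,b))
E
```

```text
top0_raw.png [[373, 195], [381, 231], [300, 246], [293, 210]] 3027.5
side0_raw.png [[206, 198], [248, 184], [321, 235], [273, 258]] 3853.0
bolt top
[[150 150 154 152 149 149 151 149 148 147 149 149 147 150 149]
 [154 154 151 150 150 150 150 147 147 150 151 150 149 148 148]
 [153 152 150 149 152 153 150 149 152 152 151 152 149 146 149]
 [152 151 150 150 152 153 147 148 148 149 150 151 150 147 150]
 [150 150 151 152 159 162 142 140 132 146 148 150 150 150 151]
 [151 151 151 155 175 185 166 135 119 143 145 149 150 149 142]
 [151 151 151 152 168 173 157 112 124 134 135 135 136 132  97]
 [153 153 151 141 145 172 171 126 125  95  88  87  88  85  79]
 [154 152 150 148 149 168 183 127  91  79  78  78  80  79  78]
 [154 151 149 137 131 126 181 140  89  76  78  77  77  80  81]
 [150 138 132  96  86 100 178 154  95  82  86  85  82  88 105]
 [132  96  86  82  81  96 153 149 110 121 142 142 133 141 166]
 [ 92  83  85  99 118 141 150 145 159 192 217 216 208 207 209]
 [141 132 138 158 186 214 217 209 209 212 215 214 213 213 213]
 [215 208 208 209 211 214 215 213 213 213 212 212 212 211 210]
 [214 2
[... 4594 characters left out ...]
 106  97  84  54  27  23  24  24  22]
 [ 21  20  20  23  46  82 101 102 104 103 103 104 105 107 108 105 108 108
  103  94  86  77  52  28  21  22  24  24]
 [ 22  21  22  23  46  82 100 103 103 103 103 104 106 107 107 107 107 107
  105  94  86  82  60  28  24  24  25  23]
 [ 22  21  21  25  45  80 100 103 103 103 103 105 105 108 107 107 107 107
  104  96  87  83  61  29  24  23  23  24]]
unit [ 0.5052 -0.1054  0.1924] 0.004622171291215236
unit [ 0.5454 -0.3401  0.1933] 0.0003109992413581434
unit [ 0.4395 -0.3575  0.1961] 0.0030544758554495567
unit [ 0.3991 -0.1188  0.1903] 0.007685907917744167
plate [0.4935 0.1811 0.2067] 0.0003131447798945768
plate [0.5063 0.085  0.2123] 0.010456115834208378
```

```bash
python3 - <<'E'
from h import *
a,b=plane("top",(195,212.8),.21),plane("top",(226,207.7),.21)
print("plate",a,b,(a+b)/2,"len",np.linalg.norm(a-b),"yaw",np.degrees(np.arctan2(-(a-b)[0],(a-b)[1])))
c,d=plane("top",(293,209.8),.195),plane("top",(373.7,194.9),.195)
e,f=plane("top",(300,246.3),.195),plane("top",(381.5,231.3),.195)
for p,q in((c,d),(e,f)): print("unit",p,q,(p+q)/2,np.linalg.norm(p-q),"yaw",np.degrees(np.arctan2(-(p-q)[0],(p-q)[1])))
print("sides yaw",[np.degrees(np.arctan2((p-q)[1],(p-q)[0])) for p,q in((c,e),(d,f))])
print("head",plane("top",(331.3,195.5),.175),"shank",plane("top",(331.5,199.5),.175))
print(get_joint_pos(),get_grip_width())
E
```

```text
plate [0.4936 0.1818 0.21  ] [0.5082 0.0924 0.21  ] [0.5009 0.1371 0.21  ] len 0.09054456593376163 yaw 9.299604705233651
unit [ 0.5033 -0.1022  0.195 ] [ 0.5468 -0.3395  0.195 ] [ 0.5251 -0.2209  0.195 ] 0.24124838491199432 yaw 10.385616747505122
unit [ 0.3973 -0.1212  0.195 ] [ 0.4401 -0.3582  0.195 ] [ 0.4187 -0.2397  0.195 ] 0.24082008983068542 yaw 10.242755811154996
sides yaw [np.float64(10.132266228507042), np.float64(9.906732171538222)]
head [ 0.5481 -0.2183  0.175 ] shank [ 0.5361 -0.2186  0.175 ]
[ 1.199   0.4238  1.6306  0.      1.0886 -0.019 ] 0.9995039013504705
```

Checks: plate length is 90.5 mm, its top is at about 0.207–0.212 m and its yaw is 9.3°. The unit is 241 mm wide with its top at about 0.193 m and yaw 10.2°. The bolt's pixels fall on mid-width as expected. Now I grasp high enough that the fingers clear the unit's top, then lift.

```bash
cat >> h.py <<'E'
def quat(deg):
    a=np.radians((deg+90)/2); return [0,np.cos(a),np.sin(a),0]
U=np.array([.5255,-.2209]); YU=10.2
ux=np.array([np.cos(np.radians(YU)),np.sin(np.radians(YU))]); uy=np.array([-ux[1],ux[0]])
TZ=.168   # TCP height in the caddy's frame
def at(out,lat,under): return [*(U+out*ux+lat*uy),under+TZ]
E
python3 - <<'E'
from h import *
C=[.5009,.1371]; q=quat(9.3)
movel([.216,.587,.34],v=.3)
move_pose([*C,.30],q)
print(get_tcp_pos(),get_joint_pos(),get_time())
movel([*C,TZ],v=.12)
print("F",get_ft_force(),get_tcp_pos())
command_gripper(0.0)
print(get_grip_width()*88,get_finger_force(),get_tcp_pos(),get_ft_force())
movel([*C,TZ+.15],v=.15)
print(get_grip_width()*88,get_finger_force(),get_tcp_pos(),get_ft_force(),get_time())
E
```

```text
[0.5009 0.1378 0.3   ] [0.2455 0.1798 1.7826 0.0002 1.1789 0.0819] 2.575
F [-0.4207 -0.1208 -0.4465] [0.5014 0.1372 0.1686]
9.975272840231826 29.99616891145706 [0.501  0.1371 0.168 ] [ 0.0811 -0.7934 -0.8992]
9.903451569119865 29.997628927230835 [0.5002 0.1369 0.3169] [ 0.0478 -0.5567 -3.4073] 6.15
```

```bash
python3 - <<'E'
from h import *
move_pose(at(.055,0,.15),quat(YU))
movel(at(.055,0,.07),v=.1)
wait(.3)
print(get_tcp_pos(),at(.055,0,.07),get_ee_rot(),quat(YU),get_time(),get_ft_force())
t,s=read_camera("top")[:,:,::-1],read_camera("side")[:,:,::-1]
cv2.imwrite("top1_raw.png",t);cv2.imwrite("side1_raw.png",s)
R=lambda a:cv2.resize(a,(400,400),interpolation=cv2.INTER_NEAREST)
cv2.imwrite("pics/pre.png",np.hstack([R(t[150:250,285:385]),R(s[80:240,190:350])]))
E
```

```text
[ 0.5798 -0.2113  0.2385] [np.float64(0.5796307584383082), np.float64(-0.21116033928242292), 0.23800000000000002] [0.0004 0.6415 0.7672 0.0001] [0, np.float64(0.6414496315691579), np.float64(0.7671651518152995), 0] 8.7417 [ 0.3731 -0.2363 -3.6618]
```

View pics/pre.png

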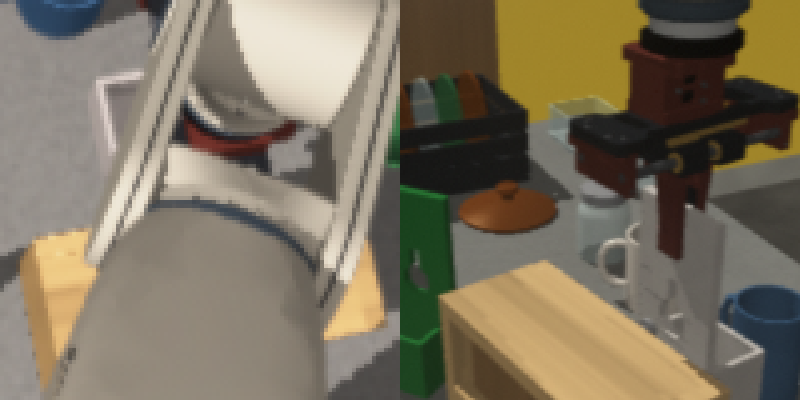

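The left (top) view is blocked by the arm. The right (side) view shows the plate held upright: far top corner about crop (642,182), near top corner about (722,235). I compare these with the projected expectation.

```bash
python3 - <<'E'
from h import *
p=np.array([.5798,-.2113]); z=.2385+.042
for nm,l in(("far",.045),("near",-.045)):
    for o in(-.005,.005): print(nm,o,proj("side",[*(p+l*uy+o*ux),z]))
s=cv2.imread("side1_raw.png",0)
print(s[148:162,282:296]);print(s[166:184,310:324])
print("keyhole/bolt pred: round centre",proj("side",[*p,.2385-.063]),"bolt tip",proj("side",[*(U+.025*ux),.175]))
E
```

```text
far -0.005 [286.3415 154.8037]
far 0.005 [290.0946 153.6415]
near -0.005 [316.4813 170.4375]
near 0.005 [320.3914 169.053 ]
[[ 31  30  33  38  39  39  39  39  37  36  36  35  31  31]
 [ 31  31  33  37  38  37  39  42  45  41  35  33  31  31]
 [ 30  31  34  39  45  56  65  83 101  91  57  35  31  32]
 [ 30  33  51  71  95 113 117 120 121 102  62  34  30  32]
 [ 30  36  69 104 121 127 127 127 126 110  73  36  29  31]
 [ 30  37  72 111 126 129 131 133 131 116  76  37  29  31]
 [ 30  37  71 110 129 142 154 165 170 145  90  39  30  30]
 [ 34  36  60  95 121 146 169 180 183 176 128  48  30  30]
 [ 36  39  59  82 101 119 135 156 175 180 134  50  30  31]
 [ 34  36  51  67  90 110 116 122 142 162 128  50  30  31]
 [ 41  45  54  65  89 109 112 112 116 120  96  46  31  31]
 [ 96  88  70  71  91 107 110 111 111 110  86  45  32  30]
 [115 114 111 109 105 106 109 110 110 110  86  48  32  30]
 [117 119 120 117 112 111 111 110 111 109  89  55  34  32]]
[[ 99  98 101 105 109 115 118 119 120 120 115 102  82  65]
 [ 98  99  98  99 102 105 118 123 118 118 119 117 115  99]
 [ 97  98  99  99  99 100 105 1
[... 294 characters left out ...]
 92  92  96 107 117 119 120]
 [ 97  98  97  97  97  97  94  92  92  97 107 118 119 121]
 [ 95  97  97  98  97  96  94  91  92  98 111 118 120 120]
 [ 96  97  97  97  98  97  94  91  91  99 112 117 120 118]
 [ 97  96  97  99  97  96  93  91  92 100 111 118 121 119]
 [ 96  98  97  96  96  95  92  90  90 101 113 117 119 119]
 [ 97  97  96  96  96  95  91  89  92 101 114 116 116 117]
 [ 97  97  96  96  96  94  91  89  91 104 115 118 118 118]
 [ 97  97  98  98  97  94  91  91  92 104 116 118 118 119]
 [ 97  97  97  97  96  94  90  89  92 103 116 116 117 117]
 [ 96  97  97  97  97  94  91  90  94 105 115 117 117 119]]
keyhole/bolt pred: round centre [300.0293 206.4178] bolt tip [288.9464 211.0615]
```

The observed corners match the prediction within about 1 px (2.4 mm). I insert with a force guard.

```bash
python3 - <<'E'
from h import *
f0=get_ft_force()
hit=movel(at(.011,0,.07),v=.05,until_force=6)
print("insert",hit,get_tcp_pos(),at(.011,0,.07),get_ft_force()-f0)
s=read_camera("side")[:,:,::-1];cv2.imwrite("pics/ins.png",cv2.resize(s[110:230,210:370],(800,600),interpolation=cv2.INTER_NEAREST))
if not hit:
    hit=movel(at(.011,0,.0355),v=.03,until_force=6)
    print("lower",hit,get_tcp_pos(),at(.011,0,.0355),get_ft_force()-f0,get_ft_torque())
print(get_time())
E
```

```text
insert False [ 0.5366 -0.219   0.2381] [np.float64(0.5363261516876616), np.float64(-0.2189520678564846), 0.23800000000000002] [ 0.2001  1.3786 -1.1247]
lower False [ 0.5365 -0.219   0.2037] [np.float64(0.5363261516876616), np.float64(-0.2189520678564846), 0.20350000000000001] [ 1.0392  0.3967 -0.3203] [-0.0064  0.1037 -0.0318]
11.225
```

View pics/ins.png

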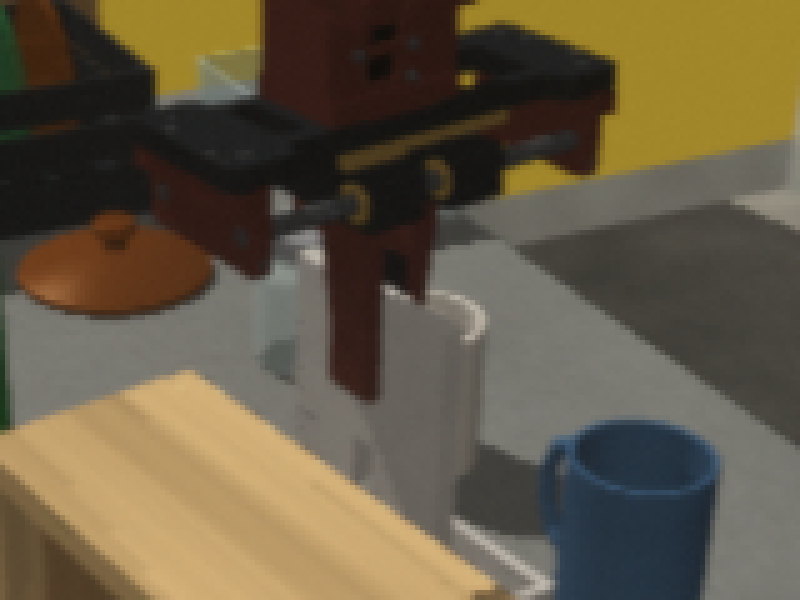

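The picture shows the plate (crop x 300–455) close behind the unit's top edge, and it went in and down without contact. Next I seat it until the bolt takes load, then test capture with a gentle outward pull.

```bash
python3 - <<'E'
from h import *
f0=get_ft_force()
print("seat",movel(at(.011,0,.0295),v=.015,until_force=4),get_tcp_pos(),get_ft_force()-f0)
z=get_tcp_pos()[2]-TZ
print("pull",movel(at(.022,0,z),v=.02,until_force=5),get_tcp_pos(),(np.array(get_tcp_pos())[:2]-U)@ux,get_ft_force()-f0)
movel(at(.012,0,z),v=.03); wait(.2)
print(get_tcp_pos(),get_ft_force()-f0,get_time())
E
```

```text
seat True [ 0.5365 -0.219   0.2032] [-0.926  -0.0986 10.315 ]
pull True [ 0.5366 -0.219   0.2032] 0.011284554284179219 [-1.9858 -0.5862  7.745 ]
[ 0.5375 -0.2188  0.2033] [-0.5414  0.0162  4.471 ] 12.1333
```

```bash
python3 - <<'E'
from h import *
command_gripper(0.5); wait(.3)
p=list(get_tcp_pos()); print(p,get_ft_force(),get_grip_width())
movel([p[0],p[1],.36],v=.12)
move_pose([.35,.25,.42],quat(40)); wait(.5)
t,s=read_camera("top")[:,:,::-1],read_camera("side")[:,:,::-1]
cv2.imwrite("top2_raw.png",t)
R=lambda a:cv2.resize(a,(400,400),interpolation=cv2.INTER_NEAREST)
cv2.imwrite("pics/end.png",np.hstack([R(t[150:250,285:385]),R(s[110:270,190:350])]))
print(get_time(),get_ft_force())
for l in(.045,-.045): print(proj("top",[*(U+.011*ux+l*uy),.2455]),proj("side",[*(U+.011*ux+l*uy),.2455]))
E
```

```text
[np.float64(0.5373221624632961), np.float64(-0.21877070444101077), np.float64(0.20321847660541012)] [-0.1114  0.0943  0.5472] 0.5054914833392101
17.0417 [ 0.1162 -0.3565  0.8065]
[319.8882 198.966 ] [270.9704 174.8977]
[351.1846 193.302 ] [299.647 192.539]
```

View pics/end.png

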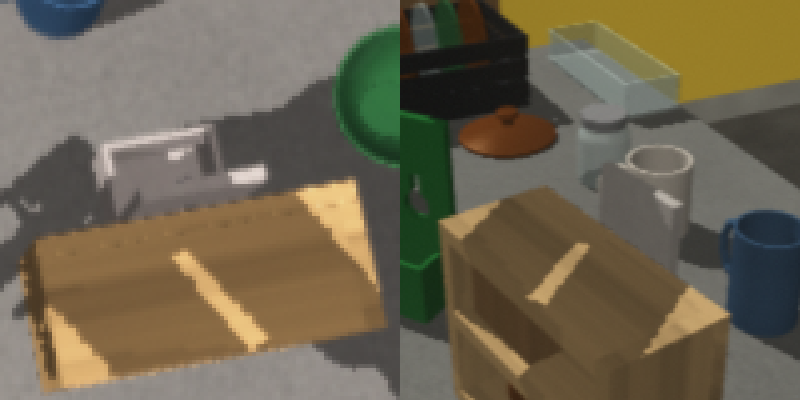

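The caddy hangs upright with its bin outward. Its plate-top ends, at (140,195)–(267,172) in the top crop and (602,165)–(680,200) in the side crop, match the hung prediction. I hand it in.

```bash
python3 -c "
from station import *
print(job_done(),get_time())"
```

```text
the job is handed in; nothing more can be done
the job is handed in; nothing more can be done
```

The white caddy hangs fully down on the bolt, upright with its bin facing outward, and the gripper has let go; I handed the job in shortly after 17 s on the robot clock, and no bystander was touched as far as the force readings and pictures show.

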